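# Sort isolator boxes by bolt position

### The arm

A 6-joint arm with a two-finger parallel gripper is mounted at the origin on the work surface. World frame = base frame: x ahead of the robot, y to its left, z up, the work surface at z = 0. Lengths are in m, angles in rad, forces in N, time in s.
With the tool pointing down it reaches from about 0.35 to 0.975 m from the base axis. Payload 4.9 kg.
Tool frame: the origin (TCP) lies where the fingers leave the gripper's body, on its centre line; the fingertips stand 73 mm ahead of it and the grasp point (between the pads) lies 54 mm ahead of it; z points along the fingers, y is the direction in which the jaws open and shut (so a half turn about z gives the same grasp; the last joint's range is limited). The gripper opens to 85 mm and grips with 20 to 120 N. Pads are 22 mm wide; open, the fingers measure 114 mm over their backs; the gripper's body (76 mm by 85 mm) begins 54 mm behind the grasp point. The pads swing forward as they close: fully open they stand 13 mm farther back than shut.
Start: joints at [-1.447, 0.053, 1.613, -0, 1.476, -0.119], TCP at [0.15, -0.607, 0.304] pointing down, gripper open.
Joint ranges: [-3.01, 3.01], [-1.01, 2.22], [0.06, 2.58], [-1.02, 4.17], [0.09, 2.62], [-3.14, 3.14]. Speed limits (rad/s): [2.57, 2.57, 3.14, 3.14, 3.14, 3.14].

### API

Orientations are given as a rotation vector (axis times angle).
In Python, from workcell import get_obs, get_image, camera_model, sign_off gives the robot as it stands.
- The arm moves only by the shell command python3 -m handwheel 'ROWS' [FORCE]. ROWS is text: rows parted by semicolons, each of 7 numbers parted by spaces: the shift along the tool's x, y, z each as a share of 600 mm, from -1 to 1, then the turn, a rotation vector about the tool's x, y, z each as a share of 120 degrees, from -1 to 1, then the opening, from 0 (shut) to 1 (fully open). A call has 1 to 8 rows; each row is the pose to reach, as a shift and turn from the pose commanded when the call began, along the tool's axes at that moment; what a row does not reach only later rows make up. A row lasts 1/10 s, in which the tool goes at most 50 mm and 8.59 degrees, less where a joint would pass 70% of its speed; a pose out of reach is approached as far as the arm can. A call with a number of a shift or a turn outside -1 to 1 is refused whole. A call with a gripper value outside its range is refused whole. The fingers move at their own pace and stop on an object; FORCE is the grip in N (left out, the last holds). Time passes only in rows, so rows that repeat a pose let the fingers close. It gives the time, the measured TCP pose, the force and the opening at its end, in the units of the state.
- get_obs(): the state, without advancing time (a new reading comes with each control period).
- get_image(name): name is "scene" or "top" or "wrist"; returns the picture (400x640x3 uint8, red, green, blue); there is no depth.
- camera_model(name): a dict with "vertical_fov" (degrees; the focal length in pixels is half the picture's height over the tangent of half this angle, whatever the lens; pixels are square), "cx", "cy" (the principal point, pixels), "dist_coeffs" ([k1, k2, p1, p2, k3] as OpenCV has them; the pictures are not rectified), "world_from_camera" (4x4, takes a point from camera to world coordinates); the wrist camera has in their place "tool_from_camera" (4x4, takes a point from camera to tool coordinates, whose origin is the TCP and whose axes are the flange's). Camera axes: x right, y down, z forward; pixel columns grow to the right and rows downward; lengths in m; the calibration is good to about 2 mm. A picture is of the moment at which its call begins: read the wrist's pose just before it. camera_model takes no time and is no camera call.
- sign_off(): hands the job in, once; it reports no verdict.
The state is a dict: "t": time; "q": joint angles; "qvel": joint speeds; "joint_efforts": joint torques, N m; "ee_pos": TCP position; "ee_rot": TCP orientation; "contact_force": force on the tool from outside, world axes, zero at the start; "moment": the same for the moment, N m; "gripper_width": opening from 0.0 (shut) to 1.0 (fully open).
Only numpy, scipy, OpenCV 4.12 (cv2) and the standard library are available. Lean on these libraries where they do the work, as an engineer would, in place of code of your own. Each camera call takes 0.05 s, during which the arm holds its last target.

### The job

Check the slide bolt on top of each of the three grey isolator boxes: slide every box whose bolt is sticking out into the bay marked by the triangular sign (faulty), and every box whose bolt is pushed home into the bay marked by the round sign (serviceable), until the whole box is inside the bay. Push the boxes along the table without lifting or tipping them, leave the bolts as they are, and do not disturb the other things on the table.

Things in the scene. Friction and masses are not known exactly. Their poses are not given: they have to be found in the camera images.
- box_a: Isolator box a: loose grey plastic block, 70 x 70 x 40 mm high, 0.3 to 0.6 kg. Origin: centre of its underside, z up. A black guide on top carries a steel bolt along x; all is below 60 mm. Starts mid-table, +x side roughly away from the robot, the three boxes one behind the other (along x), about 0.11 m apart centre to centre, in any order.
- bar_a: Steel slide bolt of box a, not to be pressed or moved. Origin on its axis, 47 mm above the box's underside: over the box's centre when home, 23 to 28 mm farther along the box's +x when out. Its white T-shaped end, 44 mm wide (y), spans 22 to 34 mm from this origin along +x: over the box when home, sticking out about 25 mm past its edge when out.
- bolt_a (a joint): Slide of the bolt of box a, in m: 0 = pushed fully home, 0.028 = pulled fully out. As found it is either home (0 to 0.003) or out (0.023 to 0.028), never half-way; friction holds it (about 4 N to shift).
- box_b: Isolator box b: loose grey plastic block, 70 x 70 x 40 mm high, 0.3 to 0.6 kg. Origin: centre of its underside, z up. A black guide on top carries a steel bolt along x; all is below 60 mm. Starts mid-table, +x side roughly away from the robot, the three boxes one behind the other (along x), about 0.11 m apart centre to centre, in any order.
- bar_b: Steel slide bolt of box b, not to be pressed or moved. Origin on its axis, 47 mm above the box's underside: over the box's centre when home, 23 to 28 mm farther along the box's +x when out. Its white T-shaped end, 44 mm wide (y), spans 22 to 34 mm from this origin along +x: over the box when home, sticking out about 25 mm past its edge when out.
- bolt_b (a joint): Slide of the bolt of box b, in m: 0 = pushed fully home, 0.028 = pulled fully out. As found it is either home (0 to 0.003) or out (0.023 to 0.028), never half-way; friction holds it (about 4 N to shift).
- box_c: Isolator box c: loose grey plastic block, 70 x 70 x 40 mm high, 0.3 to 0.6 kg. Origin: centre of its underside, z up. A black guide on top carries a steel bolt along x; all is below 60 mm. Starts mid-table, +x side roughly away from the robot, the three boxes one behind the other (along x), about 0.11 m apart centre to centre, in any order.
- bar_c: Steel slide bolt of box c, not to be pressed or moved. Origin on its axis, 47 mm above the box's underside: over the box's centre when home, 23 to 28 mm farther along the box's +x when out. Its white T-shaped end, 44 mm wide (y), spans 22 to 34 mm from this origin along +x: over the box when home, sticking out about 25 mm past its edge when out.
- bolt_c (a joint): Slide of the bolt of box c, in m: 0 = pushed fully home, 0.028 = pulled fully out. As found it is either home (0 to 0.003) or out (0.023 to 0.028), never half-way; friction holds it (about 4 N to shift).
- bay_left: The left bay (on the +y side), fixed: a flat grey mat 380 mm (x) by 110 mm (y), no step, with plywood walls 30 mm high, 10 mm thick on three sides; open, without lip, at y = -55 mm, towards mid-table. Origin: centre of the mat; axes the world's within 0.06 rad. Holds all the boxes; each can be slid straight in sideways (along y) from where it starts.
- bay_right: The right bay (on the -y side), fixed: a flat grey mat 380 mm (x) by 110 mm (y), no step, with plywood walls 30 mm high, 10 mm thick on three sides; open, without lip, at y = +55 mm, towards mid-table. Origin: centre of the mat; axes the world's within 0.06 rad. Holds all the boxes; each can be slid straight in sideways (along y) from where it starts.
- sign_triangle_plate (a point): Centre of a triangular plate, white with a black rim, about 95 mm wide, tilted on a small black fixed stand, 75 mm up. It stands just outside the outer wall of one bay (y > 0: left, y < 0: right) and marks it as the bay for faulty boxes.
- sign_round_plate (a point): Centre of a round plate, white with a black rim, 90 mm across, on a like stand outside the other bay, which it marks as the one for serviceable boxes.
- screwdriver: Bystander: screwdriver, lying crossways beyond the boxes; loose. Origin at its underside.
- tape_roll: Bystander: roll of black tape, ring 70 mm across, 22 mm high, beyond the boxes; loose. Origin at its underside.
- meter: Bystander: hand-held meter, black, 150 x 75 x 34 mm, outside the right bay; loose. Origin at its underside.
- terminal_block: Bystander: white terminal block, 24 x 70 mm (x, y), 16 mm high, between the robot and the boxes; loose. Origin at its underside.
- jar: Bystander: small clear jar, 54 mm across, 65 mm high, outside the left bay; loose. Origin at its underside.
- wrench: Bystander: wrench, lying flat outside the right bay; loose. Origin at its underside.
Not all that is in view belongs to the job. What is shaped like the box_c but green or orange is not meant.

How it is judged:
At the end, for the whole second after the job is handed in: Each box stands flat and at rest inside the bay that its bolt calls for (out: the triangle's bay, home: the disc's bay), its centre at least 30 mm inside the open edge (the whole box in, to within about 5 mm), the bolts still as found (joint over 0.018 is out, under 0.009 is home) (((value of joint bolt_a above 0.018 m and world y of sign_triangle_plate above 0 m and (y of box_a in the frame of bay_left between -0.025 and 0.05 m and x of box_a in the frame of bay_left between -0.15 and 0.15 m)) or (value of joint bolt_a above 0.018 m and world y of sign_triangle_plate below 0 m and (y of box_a in the frame of bay_right between -0.05 and 0.025 m and x of box_a in the frame of bay_right between -0.15 and 0.15 m)) or (value of joint bolt_a below 0.009 m and world y of sign_triangle_plate above 0 m and (y of box_a in the frame of bay_right between -0.05 and 0.025 m and x of box_a in the frame of bay_right between -0.15 and 0.15 m)) or (value of joint bolt_a below 0.009 m and world y of sign_triangle_plate below 0 m and (y of box_a in the frame of bay_left between -0.025 and 0.05 m and x of box_a in the frame of bay_left between -0.15 and 0.15 m))) and height (world z) of each of box_a, box_b, box_c below 0.006 m and angle between each of box_a, box_b, box_c's own z axis and vertical below 0.08 rad and linear speed of each of box_a, box_b, box_c below 0.02 m/s and ((value of joint bolt_b above 0.018 m and world y of sign_triangle_plate above 0 m and (y of box_b in the frame of bay_left between -0.025 and 0.05 m and x of box_b in the frame of bay_left between -0.15 and 0.15 m)) or (value of joint bolt_b above 0.018 m and world y of sign_triangle_plate below 0 m and (y of box_b in the frame of bay_right between -0.05 and 0.025 m and x of box_b in the frame of bay_right between -0.15 and 0.15 m)) or (value of joint bolt_b below 0.009 m and world y of sign_triangle_plate above 0 m and (y of box_b in the frame of bay_right between -0.05 and 0.025 m and x of box_b in the frame of bay_right between -0.15 and 0.15 m)) or (value of joint bolt_b below 0.009 m and world y of sign_triangle_plate below 0 m and (y of box_b in the frame of bay_left between -0.025 and 0.05 m and x of box_b in the frame of bay_left between -0.15 and 0.15 m))) and ((value of joint bolt_c above 0.018 m and world y of sign_triangle_plate above 0 m and (y of box_c in the frame of bay_left between -0.025 and 0.05 m and x of box_c in the frame of bay_left between -0.15 and 0.15 m)) or (value of joint bolt_c above 0.018 m and world y of sign_triangle_plate below 0 m and (y of box_c in the frame of bay_right between -0.05 and 0.025 m and x of box_c in the frame of bay_right between -0.15 and 0.15 m)) or (value of joint bolt_c below 0.009 m and world y of sign_triangle_plate above 0 m and (y of box_c in the frame of bay_right between -0.05 and 0.025 m and x of box_c in the frame of bay_right between -0.15 and 0.15 m)) or (value of joint bolt_c below 0.009 m and world y of sign_triangle_plate below 0 m and (y of box_c in the frame of bay_left between -0.025 and 0.05 m and x of box_c in the frame of bay_left between -0.15 and 0.15 m)))); the robot touches nothing.
It fails at once if a bolt is pressed or pushed (more than 3 N) (contact force between any of bar_a, bar_b, bar_c and anything else above 3 N).
It fails at once if a box is lifted off the table or tipped (height (world z) of any of box_a, box_b, box_c above 0.02 m or angle between any of box_a, box_b, box_c's own z axis and vertical above 0.35 rad).
It fails at once if a bystander is shifted by more than 30 mm (distance of any of screwdriver, tape_roll, meter, terminal_block, jar, wrench from where it was at the start of the episode above 0.03 m).
It also fails if it takes over 69 s, if anything falls off the work surface, if the arm or the gripper's body presses on something with over 40 N, if the wrist force passes 120 N, or if a joint passes its speed limit or range.

## Working session

There is one attempt and no reset: what is moved stays moved. The work goes in short steps, Python scripts to look and compute and a shell command to move; the robot and the scene stay as the last step left them, time stands still between calls to the robot, and variables do not carry over. Pictures are saved under pics/ and viewed, and the job is handed in when it is done.

```bash
mkdir -p pics; ls; python3 - <<'E'
from workcell import get_obs,get_image,camera_model
import cv2,numpy as np
o=get_obs();print(o)
for n in("top","scene"):
    im=get_image(n);cv2.imwrite(f"pics/{n}0.png",im[:,:,::-1]);m=camera_model(n);print(n,{k:np.round(v,4).tolist() for k,v in m.items()})
print({k:np.round(v,4).tolist() for k,v in camera_model("wrist").items()})
E
```

```text
pics
{'t': 0.0, 'q': array([-1.44701326e+00,  5.33617512e-02,  1.61427406e+00,  3.05925220e-06,
        1.47600230e+00, -1.19006646e-01]), 'qvel': array([ 9.20841094e-04,  6.89815670e-05, -1.21029796e-04,  1.53468287e-04,
        9.66921269e-04, -4.63399136e-04]), 'joint_efforts': array([-1.03990922e-03, -3.93674505e+01, -3.70182145e+01, -2.02538636e-04,
        7.09277650e-03, -3.93744642e-06]), 'ee_pos': array([ 0.150196  , -0.60620283,  0.30267175]), 'ee_rot': array([-3.11644235e+00, -3.80189025e-01,  2.88798689e-06]), 'contact_force': array([ 0.69101046, -0.47931706,  0.65221256]), 'moment': array([ 0.01596345,  0.01005611, -0.02061116]), 'gripper_width': 1.0006774784538792}
top {'vertical_fov': 55.2129, 'cx': 317.618, 'cy': 199.4887, 'dist_coeffs': [-0.0154, 0.0, 0.0, 0.0, 0.0], 'world_from_camera': [[-0.0015, -0.9809, 0.1945, 0.3435], [-1.0, 0.003, 0.0077, -0.0692], [-0.0081, -0.1945, -0.9809, 1.0884], [0.0, 0.0, 0.0, 1.0]]}
scene {'vertical_fov': 50.5666, 'cx': 323.9037, 'cy': 203.4386, 'dist_coeffs': [-0.0773, 0.0, 0.0, 0.0, 0.0], 'world_from_camera': [[-0.4554, 0.6897, -0.563, 1.2762], [0.8903, 0.3469, -0.2951, 0.3379], [-0.0082, -0.6356, -0.772, 1.1293], [0.0, 0.0, 0.0, 1.0]]}
{'vertical_fov': 69.6164, 'cx': 320.8751, 'cy': 199.6279, 'dist_coeffs': [-0.0537, 0.0, 0.0, 0.0, 0.0], 'tool_from_camera': [[0.0004, -0.9565, -0.2916, 0.0739], [1.0, 0.0003, 0.0003, 0.0018], [-0.0002, -0.2916, 0.9565, -0.0704], [0.0, 0.0, 0.0, 1.0]]}
```

View pics/top0.png

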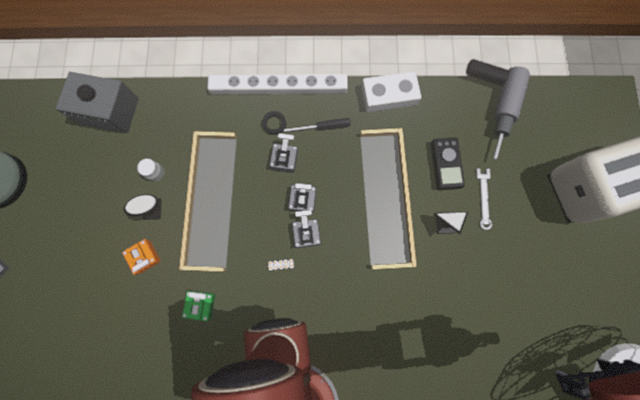

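View pics/scene0.png

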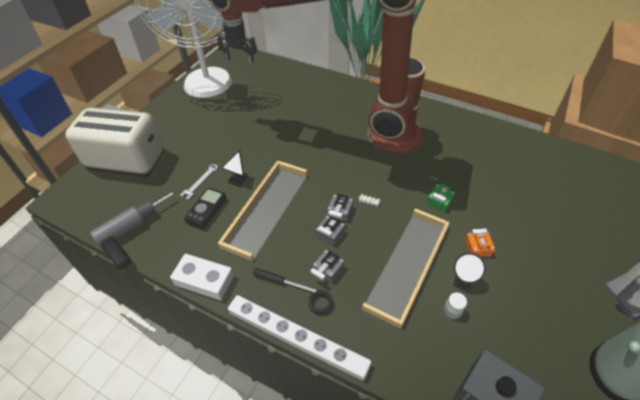

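The triangle is on the right at top px (451,222) and the round sign on the left at (141,205). The grey boxes are at (285,156), (301,198) and (306,234). The orange unit (140,256) and the green one (198,306) are decoys. Next I enlarge the boxes and measure them.

```bash
cat > h.py <<'E'
import cv2,numpy as np
from workcell import camera_model
def K(m):
    f=200/np.tan(np.radians(m["vertical_fov"])/2);return np.array([[f,0,m["cx"]],[0,f,m["cy"]],[0,0,1.]])
def px2w(n,px,z,T=None):
    m=camera_model(n);T=np.array(m["world_from_camera"]) if T is None else T
    p=cv2.undistortPoints(np.array(px,float).reshape(-1,1,2),K(m),np.array(m["dist_coeffs"])).reshape(-1,2)
    d=np.c_[p,np.ones(len(p))]@T[:3,:3].T;o=T[:3,3]
    z=np.broadcast_to(z,len(p));return o+d*((z-o[2])/d[:,2])[:,None]
def w2px(n,P,T=None):
    m=camera_model(n);T=np.array(m["world_from_camera"]) if T is None else T
    Ti=np.linalg.inv(T);return cv2.projectPoints(np.array(P,float).reshape(-1,1,3),cv2.Rodrigues(Ti[:3,:3])[0],Ti[:3,3],K(m),np.array(m["dist_coeffs"]))[0].reshape(-1,2)
E
python3 - <<'E'
import cv2
a=cv2.imread("pics/top0.png");b=cv2.imread("pics/scene0.png")
cv2.imwrite("pics/c1.png",cv2.resize(a[105:280,240:360],None,fx=5,fy=5,interpolation=2)[:, :][:, :][:600*2])
c=cv2.resize(a[115:280,235:355],None,fx=3.6,fy=3.6,interpolation=2)
cv2.imwrite("pics/c1.png",c)
cv2.imwrite("pics/c2.png",cv2.resize(b[180:290,290:400],None,fx=5,fy=5,interpolation=2))
E
```

```text
(no output)
```

View pics/c1.png

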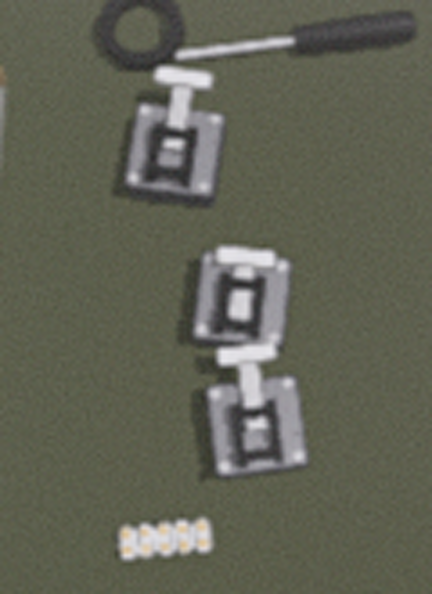

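View pics/c2.png

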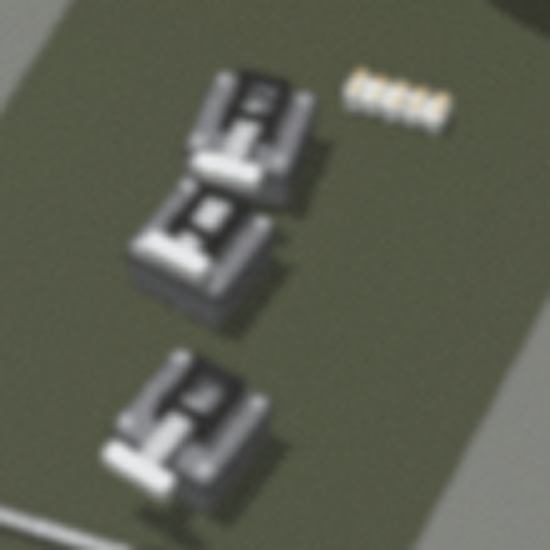

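Far and near boxes: the T stands out beyond the edge, so out. Middle box: the T lies over the box, so home. So far and near go right (triangle) and the middle goes left (round). Now the positions.

```bash
cat > m.py <<'E'
from h import *
def box(c,name,off,s):
    p=px2w("top",np.array(c)/s+off,.04);ctr=p.mean(0)
    v=p[0]+p[1]-p[2]-p[3];yaw=np.arctan2(v[1],v[0])
    print(name,"ctr",np.round(ctr[:2],4),"yaw",round(float(yaw),3),"sides",np.round(np.linalg.norm(p-np.roll(p,-1,0),axis=1),3));return ctr,yaw
E
python3 - <<'E'
from m import *
off=np.array([235,115]);s=3.6
box([(138,104),(222,112),(212,196),(127,187)],"far",off,s)
box([(205,252),(290,262),(282,345),(195,335)],"mid",off,s)
box([(207,385),(297,378),(306,463),(217,473)],"near",off,s)
for n,z,pp in [("Tfar",.047,[(156,75),(212,80)]),("Tmid",.047,[(217,255),(274,259)]),("Tnear",.047,[(216,357),(276,351)]),("term",.016,[(122,545),(210,535),(118,525),(208,518)]),("tape",.01,[(140,32)]),("sdr",.005,[(180,57),(295,42)])]:
    print(n,np.round(px2w("top",np.array(pp)/s+off,z)[:,:2],3).tolist())
# bays: wall tops corners
print("bayL",np.round(px2w("top",[(196,137),(236,137),(226,266),(183,266)],[.0,0,0,0])[:,:2],3).tolist())
print("bayR",np.round(px2w("top",[(361,134),(401,134),(409,264),(371,264)],0)[:,:2],3).tolist())
print("walltops L,R",np.round(px2w("top",[(236,133),(194,133),(181,270),(223,270),(361,129),(402,129),(415,266),(371,268)],.03)[:,:2],3).tolist())
a=cv2.imread("pics/top0.png");cv2.imwrite("pics/c3.png",cv2.resize(a[110:290,120:520],None,fx=2,fy=2,interpolation=2))
E
```

```text
far ctr [0.677  0.0363] yaw -0.104 sides [0.068 0.07  0.068 0.069]
mid ctr [ 0.5562 -0.0187] yaw -0.1 sides [0.067 0.066 0.068 0.066]
near ctr [ 0.4578 -0.0298] yaw 0.113 sides [0.069 0.065 0.068 0.068]
Tfar [[0.737, 0.052], [0.732, 0.007]]
Tmid [[0.589, 0.001], [0.586, -0.043]]
Tnear [[0.509, 0.001], [0.513, -0.045]]
term [[0.368, 0.074], [0.375, 0.007], [0.383, 0.078], [0.388, 0.008]]
tape [[0.789, 0.07]]
sdr [[0.768, 0.037], [0.781, -0.059]]
bayL [[0.752, 0.305], [0.752, 0.185], [0.369, 0.197], [0.369, 0.319]]
bayR [[0.759, -0.191], [0.759, -0.311], [0.374, -0.317], [0.374, -0.21]]
walltops L,R [[0.753, 0.178], [0.754, 0.302], [0.358, 0.313], [0.358, 0.198], [0.763, -0.188], [0.763, -0.308], [0.368, -0.326], [0.363, -0.206]]
```

View pics/c3.png

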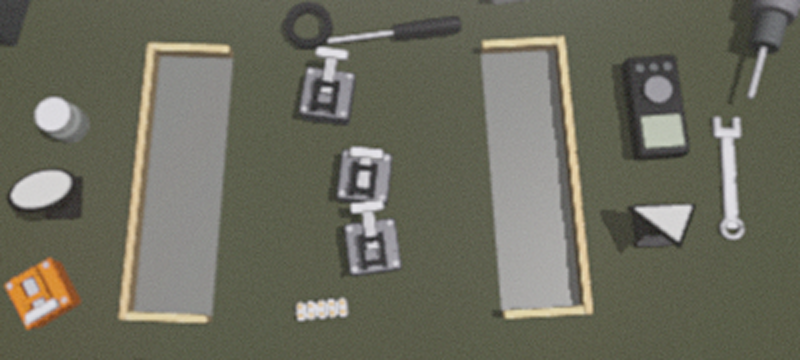

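```bash
cat > go.py <<'E'
# usage: go.py x y z yawdir : shift/turn in shares for desired world pose; tool x axis at world angle yaw (deg), pointing down
import sys,numpy as np
from scipy.spatial.transform import Rotation as R
from workcell import get_obs
o=get_obs();r=R.from_rotvec(o["ee_rot"])
np.set_printoptions(precision=4,suppress=True)
print("t",round(o["t"],2),"pos",o["ee_pos"],"toolx",r.as_matrix()[:,0],"tooly",r.as_matrix()[:,1],"q",o["q"][[0,5]],"F",o["contact_force"],"w",round(o["gripper_width"],3))
if len(sys.argv)>4:
    a=np.radians(float(sys.argv[4]));X=np.array([np.cos(a),np.sin(a),0]);Z=np.array([0,0,-1.]);D=R.from_matrix(np.c_[X,np.cross(Z,X),Z])
    print("shift",r.inv().apply(np.array(sys.argv[1:4],float)-o["ee_pos"])/.6,"turn",(r.inv()*D).as_rotvec()/np.radians(120))
E
for a in 90 -90; do python3 go.py .458 .038 .2 $a; done
```

```text
t 0.1 pos [ 0.1502 -0.6062  0.3028] toolx [0.9707 0.2404 0.0002] tooly [ 0.2404 -0.9707 -0.0019] q [-1.447 -0.119] F [-0.7979  0.0938 -0.5759] w 1.006
shift [ 0.7561 -0.9186  0.1732] turn [-0.0007 -0.0007 -0.6341]
t 0.1 pos [ 0.1502 -0.6062  0.3028] toolx [0.9707 0.2404 0.0002] tooly [ 0.2404 -0.9707 -0.0019] q [-1.447 -0.119] F [-0.7979  0.0938 -0.5759] w 1.006
shift [ 0.7561 -0.9186  0.1732] turn [-0.0007  0.0007  0.8659]
```

```bash
python3 -m handwheel '0.756 -0.919 0.1 0 0 -0.634 0.35;0.756 -0.919 0.1 0 0 -0.634 0.35;0.756 -0.919 0.1 0 0 -0.634 0.35;0.756 -0.919 0.1 0 0 -0.634 0.35;0.756 -0.919 0.1 0 0 -0.634 0.35;0.756 -0.919 0.1 0 0 -0.634 0.35;0.756 -0.919 0.1 0 0 -0.634 0.35;0.756 -0.919 0.1 0 0 -0.634 0.35' 40;  python3 go.py .458 .038 .2 90
```

```text
t: 0.9
ee_pos: [0.3222, -0.245, 0.2698]
ee_rot: [-2.353, -2.081, -0.0]
contact_force: [0.6, 0.3, -0.2]
gripper_width: 0.35
t 0.9 pos [ 0.3222 -0.245   0.2698] toolx [0.1223 0.9925 0.0002] tooly [ 0.9925 -0.1223  0.0001] q [-0.8345 -0.7119] F [ 0.6076  0.3114 -0.217 ] w 0.35
shift [0.4958 0.1669 0.1165] turn [ 0.0001 -0.0001 -0.0586]
```

```bash
python3 -m handwheel '0.496 0.167 0.115 0 0 -0.0586 0.35;0.496 0.167 0.115 0 0 -0.0586 0.35;0.496 0.167 0.115 0 0 -0.0586 0.35;0.496 0.167 0.115 0 0 -0.0586 0.35;0.496 0.167 0.115 0 0 -0.0586 0.35;0.496 0.167 0.115 0 0 -0.0586 0.35;0.496 0.167 0.115 0 0 -0.0586 0.35;0.496 0.167 0.115 0 0 -0.0586 0.35';  python3 go.py .458 .038 .086 90; python3 - <<'E'
from h import *
from workcell import get_image
cv2.imwrite("pics/w1.png",get_image("wrist")[:,:,::-1]);cv2.imwrite("pics/t1.png",cv2.resize(get_image("top")[100:290,200:440,::-1],None,fx=3,fy=3))
E
```

```text
t: 1.7
ee_pos: [0.4592, 0.0377, 0.2]
ee_rot: [-2.22, -2.219, 0.003]
contact_force: [-0.9, -1.0, -0.4]
gripper_width: 0.348
t 1.7 pos [0.4592 0.0377 0.2   ] toolx [0.0007 1.     0.0006] tooly [ 1.     -0.0007 -0.0029] q [-0.0801 -0.0794] F [-0.8527 -0.9632 -0.3945] w 0.348
shift [ 0.0004 -0.0014  0.1899] turn [-0.0014 -0.0003 -0.0003]
```

View pics/w1.png

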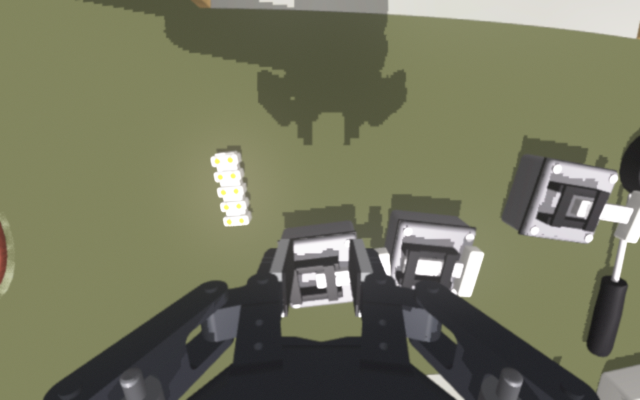

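View pics/t1.png

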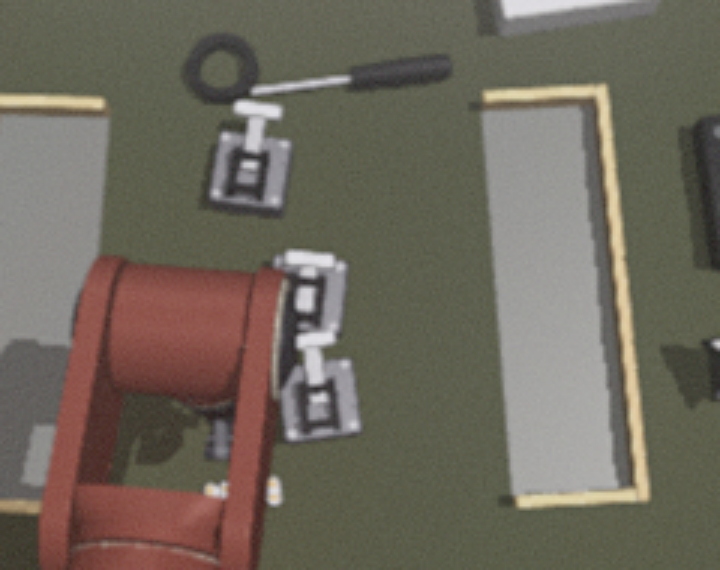

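```bash
cat >> h.py <<'E'
def wristT():
    from workcell import get_obs
    from scipy.spatial.transform import Rotation as R
    o=get_obs();T=np.eye(4);T[:3,:3]=R.from_rotvec(o["ee_rot"]).as_matrix();T[:3,3]=o["ee_pos"];return T@np.array(camera_model("wrist")["tool_from_camera"])
E
python3 - <<'E'
from h import *
T=wristT()
for n,p in [("near +y edge",[(293,242),(355,240)]),("mid +y edge",[(404,222),(474,228)]),("mid far -y",[(470,293)]),("far +y edge, near edge",[(548,158),(612,172),(527,235),(594,243)])]:
    print(n,np.round(px2w("wrist",p,.04,T)[:,:2],4).tolist())
E
```

```text
near +y edge [[0.4341, -0.0017], [0.4887, 0.0]]
mid +y edge [[0.5307, 0.0168], [0.5936, 0.0107]]
mid far -y [[0.6009, -0.0564]]
far +y edge, near edge [[0.6484, 0.0729], [0.7119, 0.0615], [0.6444, 0.0033], [0.7139, -0.006]]
```

```bash
python3 -m handwheel '0 0 0.07 0 0 0 0.35;0 0 0.14 0 0 0 0.35;0 0 0.19 0 0 0 0.35;0 0 0.19 0 0 0 0.35;-0.015 0 0.19 0 0 0 0.35;-0.03 0 0.19 0 0 0 0.35;-0.04 0 0.19 0 0 0 0.35;-0.05 0 0.19 0 0 0 0.35';  python3 go.py .458 -.204 .086 90; python3 - <<'E'
from h import *
from workcell import get_image
cv2.imwrite("pics/w2.png",get_image("wrist")[:,:,::-1])
E
```

```text
t: 2.6
ee_pos: [0.461, 0.0046, 0.0897]
ee_rot: [2.226, 2.212, 0.006]
contact_force: [-0.4, 3.9, 1.7]
gripper_width: 0.35
t 2.6 pos [0.461  0.0046 0.0897] toolx [0.0062 1.     0.0004] tooly [ 1.     -0.0062  0.0048] q [-0.1521 -0.1465] F [-0.3922  3.8798  1.6791] w 0.35
shift [-0.3478 -0.0028  0.006 ] turn [ 0.0023 -0.0002 -0.003 ]
```

View pics/w2.png

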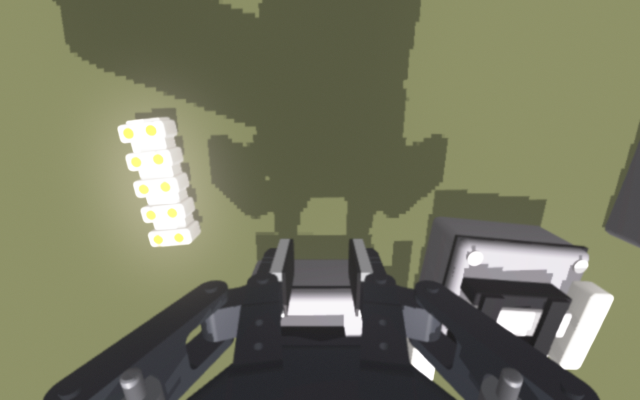

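```bash
python3 -m handwheel '-0.02 -0.002 0.004 0 0 0 0.35;-0.04 -0.002 0.004 0 0 0 0.35;-0.06 -0.002 0.004 0 0 0 0.35;-0.08 -0.002 0.004 0 0 0 0.35;-0.1 -0.002 0.004 0 0 0 0.35;-0.12 -0.002 0.004 0 0 0 0.35;-0.14 -0.002 0.004 0 0 0 0.35;-0.16 -0.002 0.004 0 0 0 0.35';  python3 go.py .458 -.204 .086 90; python3 - <<'E'
from h import *
from workcell import get_image
cv2.imwrite("pics/t2.png",cv2.resize(get_image("top")[100:290,200:440,::-1],None,fx=3,fy=3))
E
```

```text
t: 3.45
ee_pos: [0.4574, -0.0916, 0.0849]
ee_rot: [-2.227, -2.215, 0.0]
contact_force: [0.5, 3.9, 1.6]
gripper_width: 0.349
t 3.45 pos [ 0.4574 -0.0916  0.0849] toolx [0.0054 1.     0.0002] tooly [ 1.     -0.0054 -0.0004] q [-0.3574 -0.352 ] F [0.4826 3.932  1.5863] w 0.349
shift [-0.1873  0.002  -0.0018] turn [-0.0002 -0.0001 -0.0026]
```

View pics/t2.png

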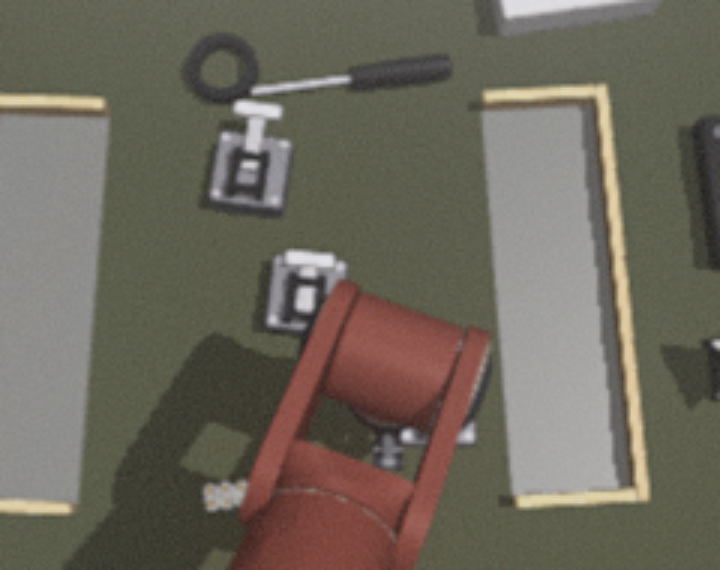

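The near box slides squarely, its near-right corner at about (470,440); middle box undisturbed. I keep pushing.

```bash
python3 -m handwheel '-0.02 0 0 0 0 0 0.35;-0.045 0 0 0 0 0 0.35;-0.07 0 0 0 0 0 0.35;-0.095 0 0 0 0 0 0.35;-0.12 0 0 0 0 0 0.35;-0.145 0 0 0 0 0 0.35;-0.165 0 0 0 0 0 0.35;-0.18 0 0 0 0 0 0.35'; python3 -m handwheel '-0.006 0 0 0 0 0 0.35;-0.006 0 0 0 0 0 0.35;0.02 0 0 0 0 0 0.35;0.06 0 0 0 0 0 0.35;0.06 0 -0.06 0 0 0 0.35;0.06 0 -0.12 0 0 0 0.35;0.06 0 -0.12 0 0 0 0.35';python3 go.py .677 .1 .2 90; python3 - <<'E'
from h import *
from workcell import get_image
cv2.imwrite("pics/t3.png",cv2.resize(get_image("top")[100:290,200:440,::-1],None,fx=3,fy=3))
cv2.imwrite("pics/s3.png",get_image("scene")[:,:,::-1])
E
```

```text
t: 4.3
ee_pos: [0.4568, -0.1998, 0.0848]
ee_rot: [-2.228, -2.215, 0.0]
contact_force: [0.4, 2.5, 0.1]
gripper_width: 0.352
t: 5.0
ee_pos: [0.4602, -0.1627, 0.1629]
ee_rot: [2.218, 2.21, 0.005]
contact_force: [0.9, -0.8, 0.4]
gripper_width: 0.347
t 5.0 pos [ 0.4602 -0.1627  0.1629] toolx [ 0.0034  1.     -0.0054] tooly [ 0.9999 -0.0034  0.0098] q [-0.4924 -0.4889] F [ 0.9206 -0.8224  0.3929] w 0.347
shift [ 0.4387  0.3604 -0.0607] turn [ 0.0047  0.0026 -0.0016]
```

View pics/t3.png

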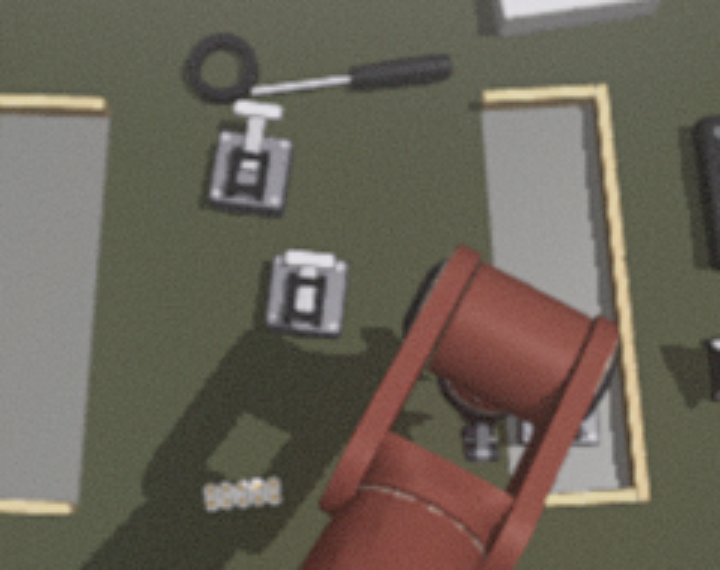

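View pics/s3.png

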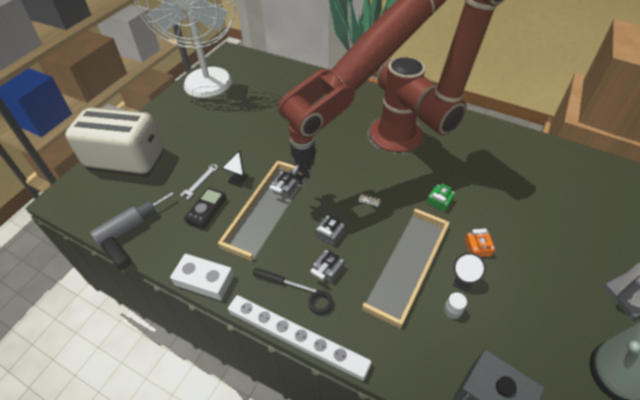

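```bash
python3 -m handwheel '0.44 0.363 -0.06 0.004 0.002 -0.001 0.35;0.44 0.363 -0.06 0.004 0.002 -0.001 0.35;0.44 0.363 -0.06 0.004 0.002 -0.001 0.35;0.44 0.363 -0.06 0.004 0.002 -0.001 0.35;0.44 0.363 -0.06 0.004 0.002 -0.001 0.35;0.44 0.363 -0.06 0.004 0.002 -0.001 0.35;0.44 0.363 -0.06 0.004 0.002 -0.001 0.35;0.44 0.363 -0.06 0.004 0.002 -0.001 0.35';python3 -m handwheel '0 0 0 0 0 0 0.35;0 0 0 0 0 0 0.35'; python3 go.py .678 .1 .086 90; python3 - <<'E'
from h import *
from workcell import get_image
cv2.imwrite("pics/t4.png",cv2.resize(get_image("top")[100:290,200:440,::-1],None,fx=3,fy=3))
cv2.imwrite("pics/w4.png",get_image("wrist")[:,:,::-1])
E
```

```text
t: 5.9
ee_pos: [0.6777, 0.1049, 0.1913]
ee_rot: [-2.212, -2.216, 0.004]
contact_force: [0.2, -0.3, -0.7]
gripper_width: 0.347
t: 6.1
ee_pos: [0.675, 0.1, 0.1911]
ee_rot: [-2.217, -2.21, 0.009]
contact_force: [-0.1, -0.4, 0.2]
gripper_width: 0.351
t 6.1 pos [0.675  0.1    0.1911] toolx [0.0034 1.     0.0037] tooly [ 0.9999 -0.0033 -0.0117] q [0.0368 0.0391] F [-0.0824 -0.4037  0.1525] w 0.351
shift [-0.0006  0.007   0.175 ] turn [-0.0056 -0.0018 -0.0016]
```

View pics/t4.png

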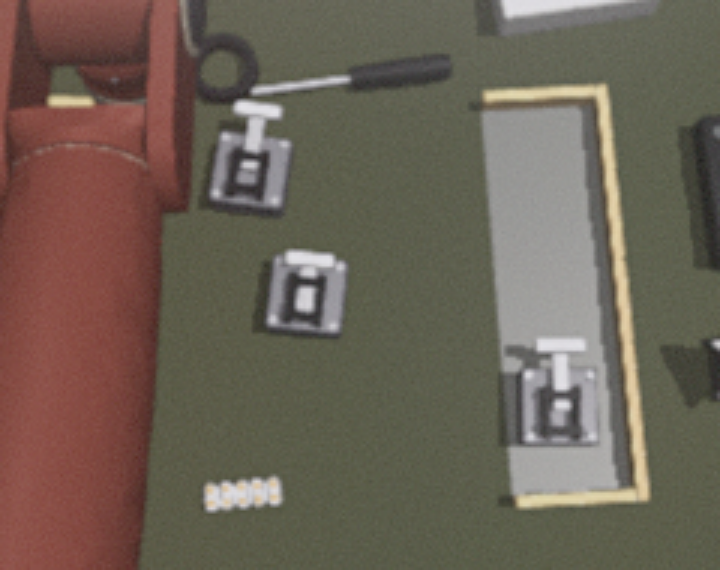

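View pics/w4.png

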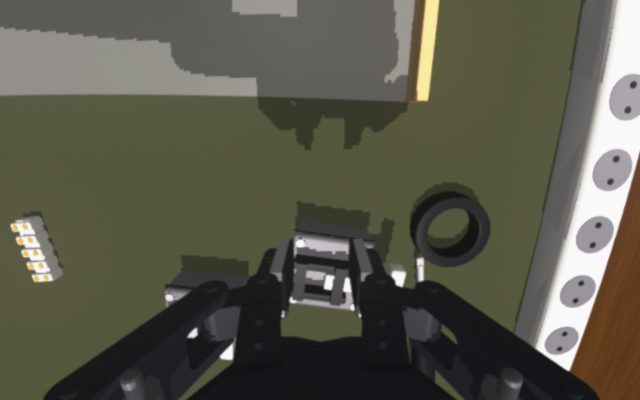

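```bash
python3 -m handwheel '0 0.005 0.07 -0.005 0 0 0.35;0 0.005 0.14 -0.005 0 0 0.35;0 0.005 0.175 -0.005 0 0 0.35;0 0.005 0.175 -0.005 0 0 0.35;-0.015 0.005 0.175 -0.005 0 0 0.35;-0.03 0.005 0.175 -0.005 0 0 0.35;-0.04 0.005 0.175 -0.005 0 0 0.35;-0.05 0.005 0.175 -0.005 0 0 0.35';  python3 go.py .677 -.194 .086 90; python3 - <<'E'
from h import *
from workcell import get_image
cv2.imwrite("pics/t5.png",cv2.resize(get_image("top")[100:290,200:440,::-1],None,fx=3,fy=3))
E
```

```text
t: 7.0
ee_pos: [0.6794, 0.0703, 0.0901]
ee_rot: [-2.226, -2.217, -0.011]
contact_force: [-0.9, 2.7, 1.1]
gripper_width: 0.348
t 7.0 pos [0.6794 0.0703 0.0901] toolx [0.004  1.     0.0054] tooly [ 1.    -0.004  0.005] q [-0.0074 -0.0058] F [-0.8721  2.6913  1.0613] w 0.348
shift [-0.4406 -0.0022  0.0045] turn [ 0.0024 -0.0026 -0.0019]
```

View pics/t5.png

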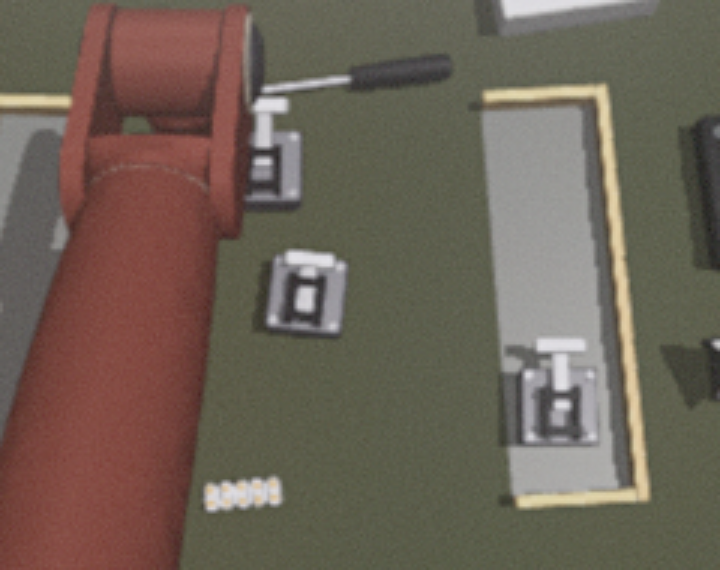

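```bash
python3 -m handwheel '-0.02 -0.002 0.004 0 0 0 0.35;-0.045 -0.002 0.004 0 0 0 0.35;-0.07 -0.002 0.004 0 0 0 0.35;-0.095 -0.002 0.004 0 0 0 0.35;-0.12 -0.002 0.004 0 0 0 0.35;-0.145 -0.002 0.004 0 0 0 0.35;-0.17 -0.002 0.004 0 0 0 0.35;-0.19 -0.002 0.004 0 0 0 0.35';  python3 go.py .677 -.194 .086 90; python3 - <<'E'
from h import *
from workcell import get_image
cv2.imwrite("pics/t6.png",cv2.resize(get_image("top")[100:290,200:440,::-1],None,fx=3,fy=3))
E
```

```text
t: 7.85
ee_pos: [0.6767, -0.0449, 0.0848]
ee_rot: [-2.225, -2.216, -0.007]
contact_force: [-0.2, 3.8, 3.5]
gripper_width: 0.348
t 7.85 pos [ 0.6767 -0.0449  0.0848] toolx [0.0039 1.     0.0042] tooly [ 1.     -0.0039  0.0017] q [-0.1772 -0.1753] F [-0.1878  3.7901  3.5304] w 0.348
shift [-0.2485  0.0015 -0.003 ] turn [ 0.0008 -0.002  -0.0019]
```

View pics/t6.png

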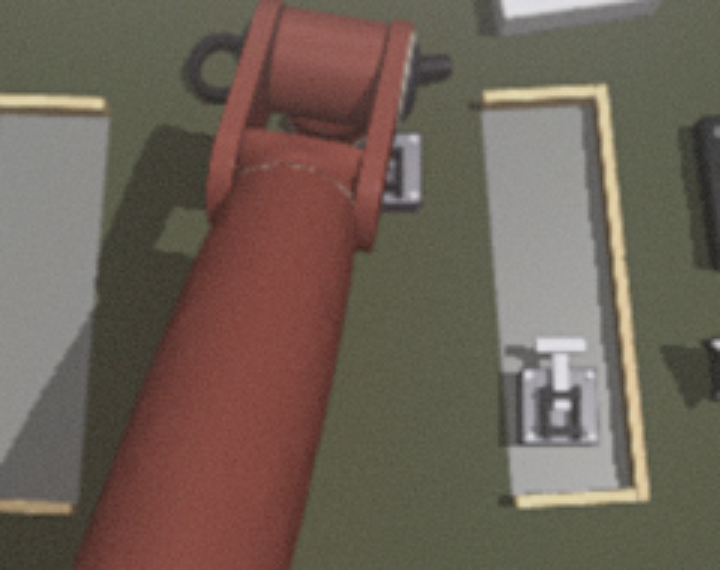

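```bash
python3 -m handwheel '-0.025 0.001 -0.003 0 0 0 0.35;-0.05 0.001 -0.003 0 0 0 0.35;-0.075 0.001 -0.003 0 0 0 0.35;-0.1 0.001 -0.003 0 0 0 0.35;-0.125 0.001 -0.003 0 0 0 0.35;-0.15 0.001 -0.003 0 0 0 0.35;-0.175 0.001 -0.003 0 0 0 0.35;-0.195 0.001 -0.003 0 0 0 0.35'; python3 -m handwheel '-0.02 0 0 0 0 0 0.35;-0.035 0 0 0 0 0 0.35;-0.048 0 0 0 0 0 0.35;-0.048 0 0 0 0 0 0.35;0 0 0 0 0 0 0.35;0 0 -0.06 0 0 0 0.35;0 0 -0.13 0 0 0 0.35;0 0 -0.16 0 0 0 0.35'; python3 go.py .556 -.085 .2 90; python3 - <<'E'
from h import *
from workcell import get_image
cv2.imwrite("pics/t7.png",cv2.resize(get_image("top")[100:290,200:440,::-1],None,fx=3,fy=3))
E
```

```text
t: 8.7
ee_pos: [0.677, -0.1618, 0.0864]
ee_rot: [-2.225, -2.216, -0.007]
contact_force: [-0.2, 2.4, -1.2]
gripper_width: 0.353
t: 9.5
ee_pos: [0.6789, -0.1612, 0.1878]
ee_rot: [2.22, 2.214, 0.012]
contact_force: [1.4, 0.2, 1.5]
gripper_width: 0.348
t 9.5 pos [ 0.6789 -0.1612  0.1878] toolx [0.0024 1.     0.0009] tooly [ 1.     -0.0025  0.0095] q [-0.3408 -0.3394] F [1.4055 0.178  1.4869] w 0.348
shift [ 0.1265 -0.205  -0.0221] turn [ 0.0045 -0.0004 -0.0012]
```

View pics/t7.png

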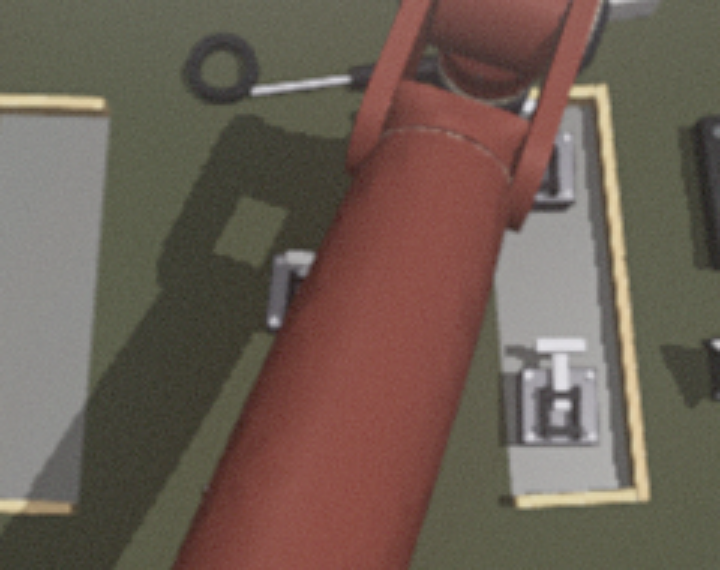

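```bash
python3 -m handwheel '0.04 -0.08 -0.02 0.003 0 0 0.35;0.08 -0.15 -0.02 0.003 0 0 0.35;0.122 -0.203 -0.02 0.003 0 0 0.35;0.122 -0.203 -0.02 0.003 0 0 0.35;0.122 -0.203 -0.02 0.003 0 0 0.35;0.122 -0.203 -0.02 0.003 0 0 0.35'; python3 go.py .556 -.088 .086 90; python3 - <<'E'
from h import *
from workcell import get_image
cv2.imwrite("pics/t8.png",cv2.resize(get_image("top")[100:290,200:440,::-1],None,fx=3,fy=3))
E
```

```text
t: 10.15
ee_pos: [0.5562, -0.0878, 0.1947]
ee_rot: [-2.222, -2.215, -0.001]
contact_force: [-0.2, 0.0, -0.2]
gripper_width: 0.348
t 10.15 pos [ 0.5562 -0.0878  0.1947] toolx [0.0034 1.     0.0035] tooly [ 1.     -0.0034 -0.0028] q [-0.2896 -0.287 ] F [-0.1534  0.028  -0.2236] w 0.348
shift [-0.001   0.0002  0.1812] turn [-0.0013 -0.0017 -0.0016]
```

View pics/t8.png

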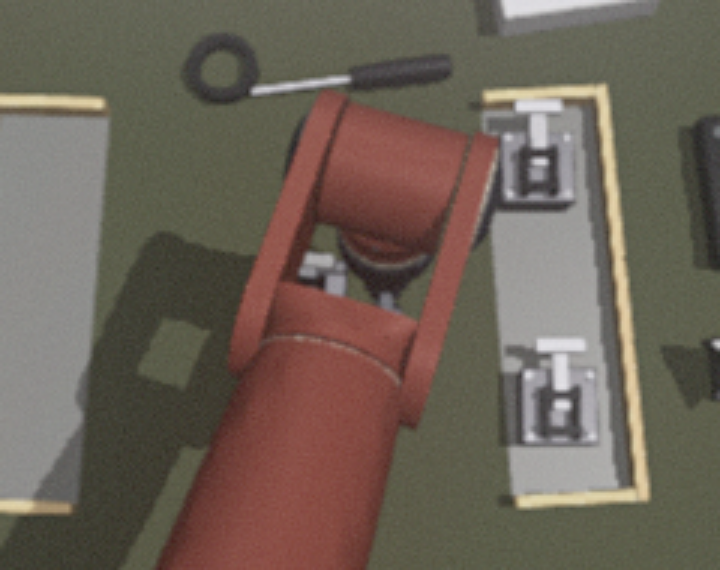

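```bash
python3 -m handwheel '0 0 0.07 0 0 0 0.35;0 0 0.14 0 0 0 0.35;0 0 0.182 0 0 0 0.35;0 0 0.182 0 0 0 0.35;0.015 0 0.182 0 0 0 0.35;0.03 0 0.182 0 0 0 0.35;0.04 0 0.182 0 0 0 0.35;0.05 0 0.182 0 0 0 0.35';  python3 go.py .556 .199 .086 90; python3 - <<'E'
from m import *
box([(503,130),(577,133),(575,206),(499,201)],"far",np.array([200,100]),3)
box([(522,366),(598,366),(600,442),(522,442)],"near",np.array([200,100]),3)
from workcell import get_image
cv2.imwrite("pics/t9.png",cv2.resize(get_image("top")[100:290,200:440,::-1],None,fx=3,fy=3))
E
```

```text
t: 11.0
ee_pos: [0.5565, -0.0565, 0.0875]
ee_rot: [-2.223, -2.217, -0.003]
contact_force: [1.1, -2.7, 1.2]
gripper_width: 0.347
t 11.0 pos [ 0.5565 -0.0565  0.0875] toolx [0.0025 1.     0.0025] tooly [ 1.     -0.0025  0.0001] q [-0.2352 -0.2339] F [ 1.0888 -2.7025  1.2071] w 0.347
shift [ 0.4259 -0.0019  0.0035] turn [ 0.0001 -0.0012 -0.0012]
far ctr [ 0.6782 -0.238 ] yaw -0.073 sides [0.071 0.073 0.072 0.071]
near ctr [ 0.4527 -0.2507] yaw -0.023 sides [0.07  0.07  0.071 0.07 ]
```

View pics/t9.png

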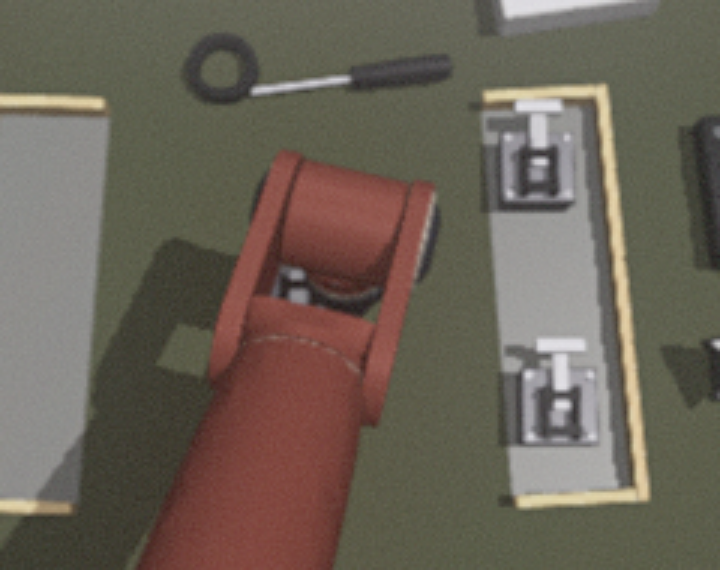

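Both right-hand boxes are in: the far one is centred 46 mm inside the open edge, the near one 48 mm. I push the middle one left.

```bash
python3 -m handwheel '0.02 -0.002 0.003 0 0 0 0.35;0.045 -0.002 0.003 0 0 0 0.35;0.07 -0.002 0.003 0 0 0 0.35;0.095 -0.002 0.003 0 0 0 0.35;0.12 -0.002 0.003 0 0 0 0.35;0.145 -0.002 0.003 0 0 0 0.35;0.17 -0.002 0.003 0 0 0 0.35;0.19 -0.002 0.003 0 0 0 0.35';  python3 go.py .556 .199 .086 90; python3 - <<'E'
from h import *
from workcell import get_image
cv2.imwrite("pics/t10.png",cv2.resize(get_image("top")[100:290,160:400,::-1],None,fx=3,fy=3))
E
```

```text
t: 11.85
ee_pos: [0.5537, 0.0589, 0.0836]
ee_rot: [-2.22, -2.214, 0.0]
contact_force: [0.1, -1.6, 1.6]
gripper_width: 0.352
t 11.85 pos [0.5537 0.0589 0.0836] toolx [0.0025 1.     0.0044] tooly [ 1.     -0.0025 -0.0049] q [-0.0294 -0.0291] F [ 0.0588 -1.59    1.5542] w 0.352
shift [ 0.2336  0.0032 -0.0029] turn [-0.0023 -0.0021 -0.0012]
```

View pics/t10.png

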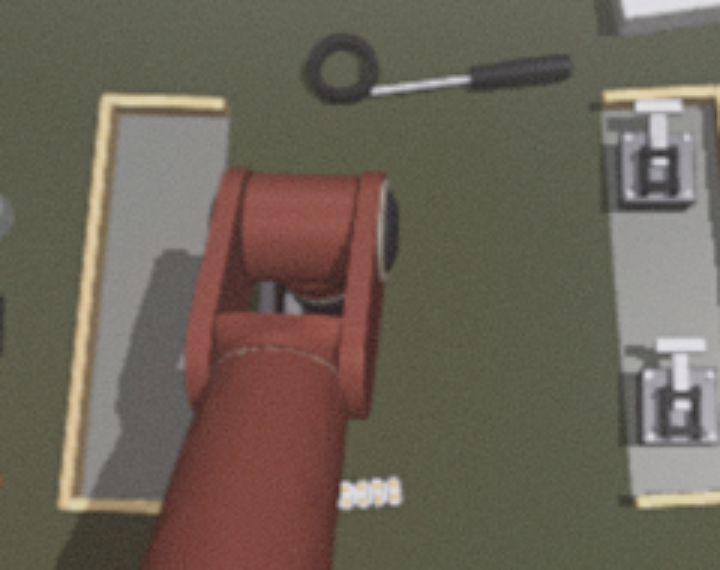

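```bash
python3 -m handwheel '0.025 0.003 -0.003 0 0 0 0.35;0.05 0.003 -0.003 0 0 0 0.35;0.075 0.003 -0.003 0 0 0 0.35;0.1 0.003 -0.003 0 0 0 0.35;0.125 0.003 -0.003 0 0 0 0.35;0.15 0.003 -0.003 0 0 0 0.35;0.175 0.003 -0.003 0 0 0 0.35;0.195 0.003 -0.003 0 0 0 0.35'; python3 -m handwheel '0.018 0 0 0 0 0 0.35;0.032 0 0 0 0 0 0.35;0.038 0 0 0 0 0 0.35;0.038 0 0 0 0 0 0.35;0 0 0 0 0 0 0.35;-0.03 0 -0.06 0 0 0 0.35;-0.03 0 -0.13 0 0 0 0.35;-0.03 0 -0.2 0 0 0 0.35'; python3 -m handwheel '-0.08 0 -0.1 0 0 0 0.35;-0.16 0 -0.1 0 0 0 0.35;-0.24 0 -0.1 0 0 0 0.35;-0.24 0 -0.1 0 0 0 0.35;-0.24 0 -0.1 0 0 0 0.35;-0.24 0 -0.1 0 0 0 0.35'; python3 - <<'E'
from h import *
from workcell import get_image
a=get_image("top");cv2.imwrite("pics/t11f.png",a[:,:,::-1])
cv2.imwrite("pics/t11.png",cv2.resize(a[110:290,120:520,::-1],None,fx=2,fy=2,interpolation=2))
E
```

```text
t: 12.7
ee_pos: [0.5562, 0.1757, 0.0862]
ee_rot: [-2.22, -2.214, -0.0]
contact_force: [-0.2, -1.8, -0.5]
gripper_width: 0.347
t: 13.5
ee_pos: [0.5564, 0.1548, 0.2072]
ee_rot: [-2.222, -2.211, 0.001]
contact_force: [0.9, 0.0, 1.2]
gripper_width: 0.347
t: 14.1
ee_pos: [0.5563, 0.0117, 0.2652]
ee_rot: [-2.221, -2.212, -0.001]
contact_force: [0.7, 0.3, -1.1]
gripper_width: 0.349
```

View pics/t11.png

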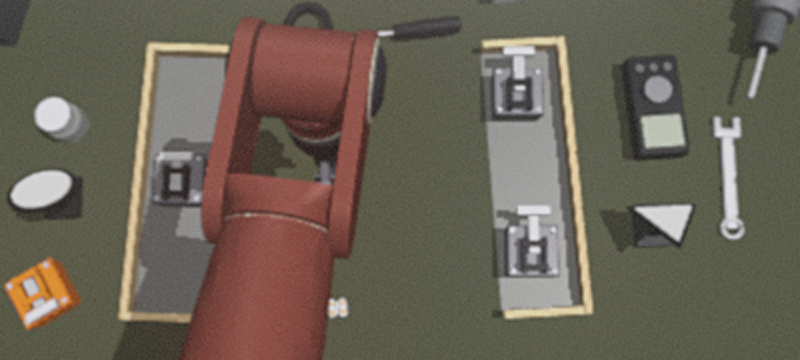

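```bash
python3 -m handwheel '-0.08 0 0 0 0 0 0.35;-0.16 0 0 0 0 0 0.35;-0.2 0 0 0 0 0 0.35;-0.2 0 0 0 0 0 0.35;-0.2 0 0 0 0 0 0.35'; python3 - <<'E'
from h import *
from workcell import get_image
a=get_image("top");cv2.imwrite("pics/t12.png",cv2.resize(a[110:290,140:320,::-1],None,fx=3.3,fy=3.3,interpolation=2))
E
```

```text
t: 14.65
ee_pos: [0.5562, -0.1073, 0.2644]
ee_rot: [-2.219, -2.213, -0.0]
contact_force: [0.4, 0.2, 0.5]
gripper_width: 0.346
```

View pics/t12.png

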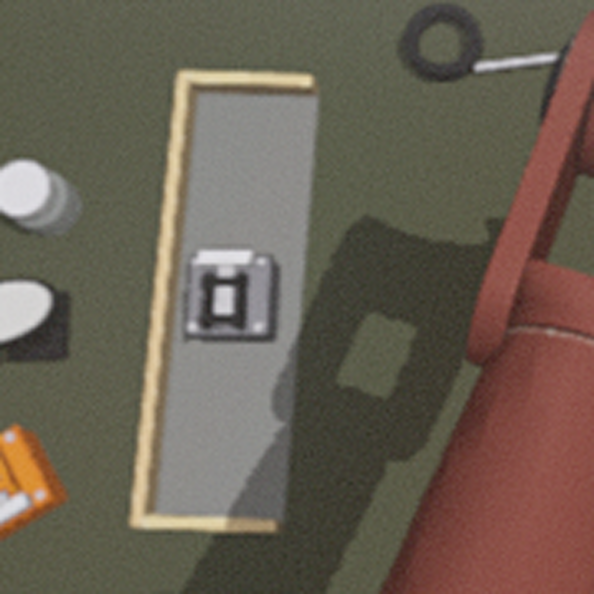

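```bash
python3 - <<'E'
from m import *
o=np.array([140,110]);box([(188,253),(272,258),(272,337),(186,335)],"mid",o,3.3)
print(np.round(px2w("top",np.array([(319,90),(284,520),(303,295)])/3.3+o,0)[:,:2],3).tolist())
print(np.round(px2w("top",np.array([(195,257),(251,257)])/3.3+o,.047)[:,:2],3).tolist())
from workcell import sign_off
print(sign_off())
E
```

```text
mid ctr [0.5521 0.2422] yaw 0.042 sides [0.073 0.068 0.073 0.071]
[[0.751, 0.182], [0.365, 0.197], [0.56, 0.189]]
[[0.584, 0.271], [0.584, 0.223]]
the job is handed in; nothing more can be done
None
```

All three boxes are in the bays their bolts call for, and I handed the job in at about 15 s of the 69 s allowed. The sign-off reports no verdict, so this rests on my own camera checks.

| Box (start position) | Bolt | Bay | Centre inside the open edge (at least 30 mm needed) |
|---|---|---|---|
| Near | out | right (triangle) | about 48 mm |
| Far | out | right (triangle) | about 46 mm |
| Middle | home | left (round) | about 53 mm |

I pushed each box sideways with the two fingertips low on its side face. The side push read about 4 N at most at the end of each move. In the last pictures the bolts looked as found and the boxes stood flat.

- **Bystanders:** The pictures after each push showed none of them visibly shifted. I did not measure their positions, and in the very last crop the arm hid or the frame cut off several, including the screwdriver handle and the terminal block.
- **Bolt contact:** I could not measure forces on the bolts directly, only see that they had not moved.
- **Clearance:** The arm stood well clear of everything at hand-in.

No check failed or disagreed.

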